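# Take the sampling sinker off its travel hook

## Robot

A 6-joint arm with a two-finger parallel gripper is mounted at the origin on a cart in front of the work surface, level with it; the furniture and walls round the work are solid. World frame = base frame: x ahead of the robot, y to its left, z up, the work surface at z = 0. Lengths are in m, angles in degrees, forces in N, time in s.
With the tool pointing down it reaches from about 0.3 to 0.95 m from the base axis. Payload 3.1 kg.
Tool frame: the origin (TCP) lies midway between the tips of the shut fingers; the grasp point (between the pads) lies 19 mm behind it; z points along the fingers, y is the direction in which the jaws open and shut (so a half turn about z gives the same grasp; the last joint's range is limited). The gripper opens to 85 mm and grips with 20 to 120 N. Pads are 22 mm wide; open, the fingers measure 114 mm over their backs; the gripper's body (76 mm by 85 mm) begins 54 mm behind the grasp point. The pads swing forward as they close: fully open they stand 13 mm farther back than shut.
Start: joints at [-67.477, 17.653, 93.61, -0, 68.738, -3.994], TCP at [0.279, -0.559, 0.231] pointing down, gripper open.
Joint ranges: [-175.34, 175.34], [-45.06, 112.39], [2.9, 150.54], [-68.45, 248.45], [3.09, 151.38], [-168.51, 168.51]. Speed limits (degrees/s): [159.86, 159.86, 180, 180, 180, 180].

## Interface

Orientations are given as a 3x3 rotation matrix whose columns are the frame's x, y, z axes.
In Python, from cell import state, vision, manip gives the robot as it stands. The module is installed in compiled form; this text tells all that it offers.
- The arm moves only by the tool carry_out, never from a script. Its argument "steps" is a list that holds one entry, the list of rows, each a list of 5 numbers: the finger opening in cm, from 0 to 8.54, then the shift along the tool's x, y, z in cm, then the turn about the tool's z in rad. In form: [[[claw, tx, ty, tz, yaw], ...]]. A call has 1 to 5 rows; each row is the pose to reach, as a shift and turn from the pose commanded when the call began, along the tool's axes at that moment; what a row does not reach only later rows make up. A row lasts 1/8 s, in which the tool goes at most 62.5 mm and 10.7 degrees, less where a joint would pass 70% of its speed; a pose out of reach is approached as far as the arm can. A call with a gripper value outside its range is refused whole. The fingers move at their own pace and stop on an object; the grip force is fixed at half the most. Time passes only in rows, so rows that repeat a pose let the fingers close. It gives the time, the measured TCP pose, the force and the opening at its end, in the units of the state.
- state(): the state, without advancing time (a new reading comes with each control period).
- vision.capture(name): name is "scene" or "top" or "wrist"; returns a dict with "img" (420x560x3 uint8, red, green, blue), "fx", "fy", "cx", "cy" (pixels), "R" (3x3) and "t" (3): a world point X has camera coordinates R X + t. Camera axes: x right, y down, z forward; pixel columns grow to the right and rows downward; lengths in m; the calibration is good to about 2 mm. A picture is of the moment at which its call begins. There is no depth.
- manip.sign_off(): hands the job in, once; it reports no verdict.
The state is a dict: "time": time; "joint_positions": joint angles; "qvel": joint speeds; "joint_torque": joint torques, N m; "position": TCP position; "tcp_rot": TCP orientation; "force": force on the tool from outside, world axes, zero at the start; "moment": the same for the moment, N m; "width": finger opening in m.
Only numpy, scipy, OpenCV 4.12 (cv2) and the standard library are available. Lean on these libraries where they do the work, as an engineer would, in place of code of your own. Each camera call takes 0.05 s, during which the arm holds its last target.

## Task

Take the sampling sinker off the travel hook: press the hook's sprung keeper open with the rung of the sinker's bail as far as the keeper goes, lift the rung up past the beak and bring the sinker out, then stand it upright, wholly on the white support disc, and let go. Do not force the hook (15 N at most), do not drop the sinker, and leave the two bottles and the sample cup standing where they are.

Things in the scene. Friction and masses are not known exactly. Their poses are not given: they have to be found in the camera images.
- hook: Grey and steel travel hook bolted to the worktop, 180 mm high. Origin on the worktop straight below the seated rung; z up, local -x is the mouth side, roughly towards the robot; post (44 mm wide) at x = +38 to +54 mm. It must not be loaded with more than 15 N. The seat reaches to x = -58 mm and the arm under it (underside z = 118 mm) to -47 mm, both between the sinker's side bars.
- hook_seat (a point): Centre of the seated rung, 155 mm above the hook's origin. The seat is flat and level (top 4 mm below this point, 18 mm wide in y, from x = -58 to +6 mm, where a heel stops the rung). Over it a beak, 6 mm wide, 168 to 175 mm above the worktop, its tip turned down to 164 mm: the rung (top at 159 mm) can rise only 5 mm until it has come out past the beak tip.
- hook_mouth (a point): Point 25 mm out (local -x) of hook_seat. Near it the keeper, an upright steel tongue 6 mm wide, top at z = 168 mm, tipping outward 8 mm under the rung (spring 2 N, at the end 5 N) to a solid stop. Beak and keeper are clamped at a new, unmeasured setting each time: from the seat the rung touches the keeper after 3-33 mm, clears the beak 7 mm later and meets the stop 8.5 mm later; feel for it.
- sinker_grip (a point): Centre of the black plastic grip tab on top of the sinker, where it is grasped: 14 mm thick along the sinker's x, 24 mm wide along y, 40 mm high. z is up the sinker. At the start x and y are within 3 degrees of the hook's. Hanging, it lies 204 mm above the worktop. The sinker weighs 0.25 to 0.39 kg.
- sinker_rung (a point): Middle of the rung that hangs in the hook: bar 8 mm thick along y between two side bars (7 mm thick, at y = +-18 mm); 49 mm below the grip centre. A second crossbar, 23 mm below it, passes above the beak. The side bars run 98 mm down to the weight, so lift the sinker only 25 to 55 mm, clear of the keeper, then bring the rung over 95 mm out from the seat (hook's -x) before it goes higher.
- sinker_foot (a point): Centre of the flat underside of the sinker: dark steel round weight, 48 mm diameter, 42 mm high, 189 mm below the grip centre. Hanging, it is 15 mm above the worktop.
- drain_disc: White round support disc lying fixed on the worktop, 110 mm diameter, 4 mm thick; origin at the centre of its underside.
- amber_bottle: Bystander: brown bottle, 62 mm diameter, 118 mm high, beside the hook; origin under its foot.
- sample_cup: Bystander: clear sample cup with white lid, 62 mm diameter, 69 mm high, on the other side of the hook; origin under its foot.
- small_bottle: Bystander: small white bottle, 38 mm diameter, 75 mm high, beside the disc; origin under its foot.
Mind the look-alikes: they are no part of the job. What is shaped like the part that bears sinker_grip but yellow is not meant.

How it is judged:
By the outcome, as a careful person would: the job done as asked, in the order asked, and still so for the second after the job is handed in, with the robot touching nothing.
It also fails if it takes over 72 s, if anything falls off the work surface, if the arm or the gripper's body presses on something with over 40 N, if the wrist force passes 120 N, or if a joint passes its speed limit or range.

## Working session

There is one attempt and no reset: what is moved stays moved. The work goes in short steps, Python scripts to look and compute and a tool call to move; the robot and the scene stay as the last step left them, time stands still between calls to the robot, and variables do not carry over. Pictures are saved under pics/ and viewed, and the job is handed in when it is done.

Besides the shell and the picture viewer there is one more tool, called after "Call:" in YAML: its name, and indented under it one key for each argument. carry_out: Moves the arm, as the interface text tells. Its arguments: {"type":"object","properties":{"steps":{"type":"array"}},"required":["steps"]}

```bash
mkdir -p pics
cat > h.py <<'E'
import numpy as np, cv2
from cell import state, vision, manip
def cap(n,f=None):
    c=vision.capture(n)
    if f: cv2.imwrite('pics/'+f,c['img'][:,:,::-1])
    return c
def ray(c,u,v):
    R=np.array(c['R']);t=np.array(c['t'])
    d=R.T@np.array([(u-c['cx'])/c['fx'],(v-c['cy'])/c['fy'],1]); return -R.T@t,d
def onz(c,u,v,z):
    o,d=ray(c,u,v); return o+d*(z-o[2])/d[2]
def proj(c,X):
    p=np.array(c['R'])@np.array(X)+np.array(c['t']); return c['fx']*p[0]/p[2]+c['cx'],c['fy']*p[1]/p[2]+c['cy']
def tri(a,b):
    A=np.zeros((3,3));q=np.zeros(3)
    for o,d in (a,b):
        d=d/np.linalg.norm(d);P=np.eye(3)-np.outer(d,d);A+=P;q+=P@o
    return np.linalg.solve(A,q)
E
python3 - <<'E'
from h import *
np.set_printoptions(precision=4,suppress=True)
for n in ('scene','top','wrist'):
    c=cap(n,n+'1.png'); print(n,c['fx'],c['cx'],c['cy'],(-np.array(c['R']).T@c['t']))
s=state()
for k in s: print(k,s[k])
E
```

```text
scene 479.13967838492414 279.4953052362519 213.31439320395268 [-0.3921  0.8697  0.6941]
top 414.376973332002 268.1097117590818 216.84645945454182 [0.3126 0.0318 1.1845]
wrist 337.7312391148322 278.9303427978412 208.83131795083423 [ 0.3366 -0.5292  0.3725]
time 0.15
joint_positions [-67.4776  17.6947  93.6706  -0.0021  68.7389  -3.9952]
qvel [ 0.0208 -0.1358 -0.1373  0.0644 -0.0348 -0.0457]
joint_torque [  0.0006 -41.5802 -27.7147  -0.0001   0.006    0.    ]
position [ 0.2788 -0.5587  0.2303]
tcp_rot [[ 0.8948  0.4465 -0.0007]
 [ 0.4465 -0.8948  0.0017]
 [ 0.0001 -0.0018 -1.    ]]
force [ 0.4105  0.1356 -0.1333]
moment [-0.0117  0.0597  0.0065]
width 0.08587840160841016
```

View pics/scene1.png

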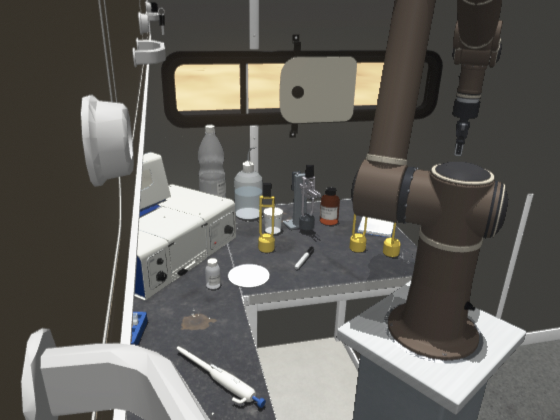

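View pics/top1.png

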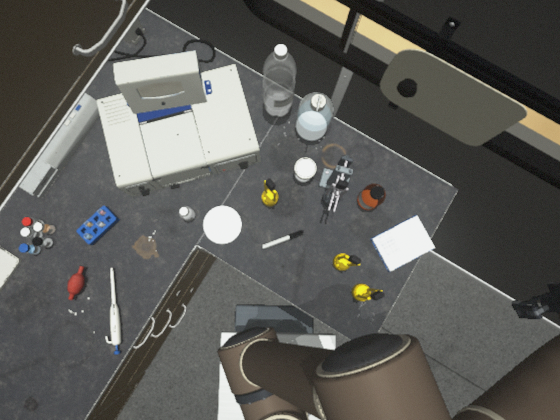

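View pics/wrist1.png

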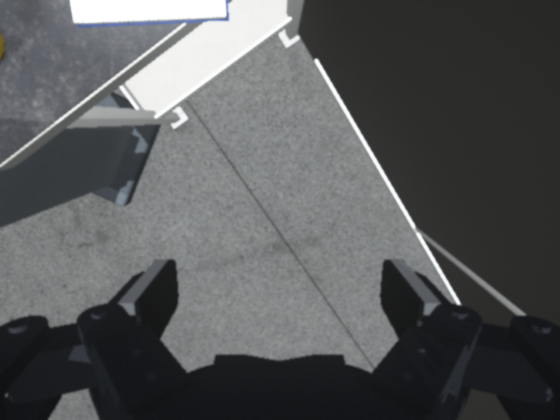

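Run:
```python
from h import *
a=cv2.imread('pics/top1.png')[140:240,150:410]; b=cv2.imread('pics/scene1.png')[150:290,220:420]
cv2.imwrite('pics/topz.png',cv2.resize(a,None,fx=3,fy=3,interpolation=2)); cv2.imwrite('pics/scz.png',cv2.resize(b,None,fx=4,fy=4,interpolation=2))
c=cap('top')
for n,u,v,z in (('disc',222.5,225,.004),('tab',340,180,.2),('cup',305,170,.07),('sb',186,213,.075),('amber',371,197,.118),('post',345,170,.18)): print(n,onz(c,u,v,z))
print(proj(c,[0.5,0,0]),proj(c,[0.6,0,0]),proj(c,[0.5,-.1,0]))
```

```text
disc [0.44790275 0.16410838 0.004     ]
tab [ 0.54254965 -0.13868837  0.2       ]
cup [ 0.5986665  -0.06462606  0.07      ]
sb [0.46993657 0.25615115 0.075     ]
amber [ 0.51829878 -0.2340477   0.118     ]
post [ 0.57295182 -0.15454786  0.18      ]
(np.float64(280.05727443808854), np.float64(208.69831975340247)) (np.float64(280.7765899372455), np.float64(174.94528631171343)) (np.float64(314.61513485883734), np.float64(209.5597566923633))
```

View pics/topz.png

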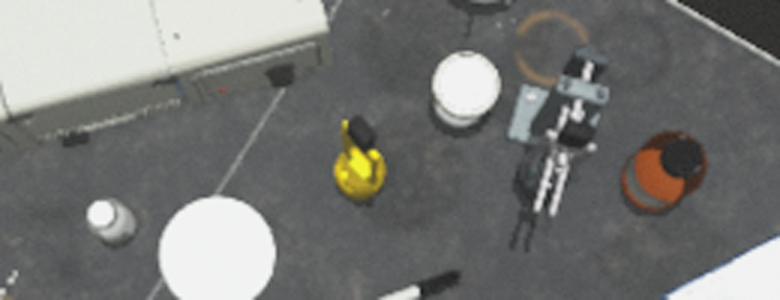

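View pics/scz.png

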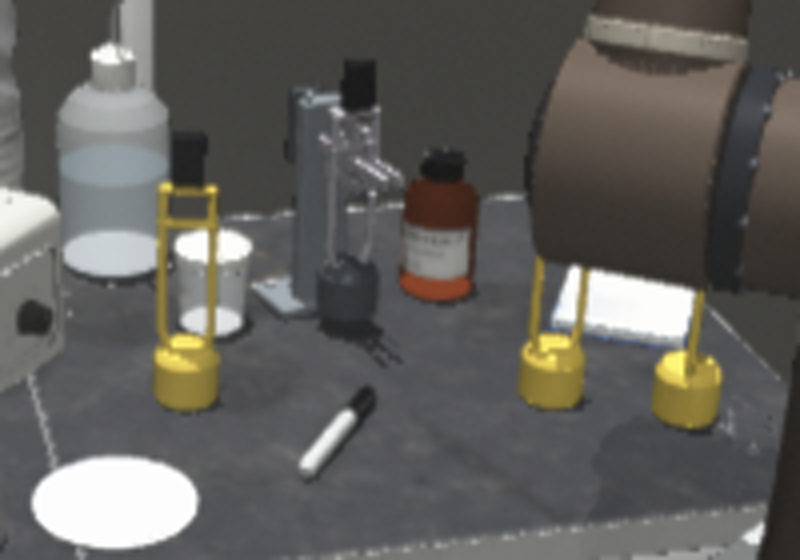

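Run:
```python
from h import *
np.set_printoptions(precision=4,suppress=True)
T=cap('top');S=cap('scene');W=cap('wrist')
p=tri(ray(T,342.3,183.7),ray(S,310,171));print('tab top?',p,proj(T,p),proj(S,p))
# dark mask in scene near tab
for z in (.184,.204,.224):
    print(z,onz(T,342.3,183.7,z),onz(S,310,171,z))
print(onz(T,345,161,.17),onz(T,345,161,.1))
# scene foot of weight: zoom (347,300)->px
print('foot',onz(S,220+347/4,150+300/4,.036))
print('yellow',onz(S,220+186/4,150+372/4,.021), onz(S,220+188/4,150+158/4,.189))
s=state();tip=np.array(s['position']);print(proj(W,tip),proj(W,tip+[0,0,-.1]),W['R'])
```

```text
tab top? [ 0.5321 -0.1444  0.2028] (np.float64(342.5648715676849), np.float64(184.0111704522186)) (np.float64(309.6748073511081), np.float64(170.9675067948524))
0.184 [ 0.5371 -0.1471  0.184 ] [ 0.5666 -0.1838  0.184 ]
0.204 [ 0.5326 -0.1436  0.204 ] [ 0.529  -0.1425  0.204 ]
0.224 [ 0.5281 -0.14    0.224 ] [ 0.4915 -0.1012  0.224 ]
[ 0.5988 -0.1564  0.17  ] [ 0.6185 -0.1694  0.1   ]
foot [ 0.5114 -0.1208  0.036 ]
yellow [0.527  0.0334 0.021 ] [0.5303 0.0308 0.189 ]
(np.float64(280.6630587220236), np.float64(265.6978754023026)) (np.float64(280.112361057642), np.float64(208.99546461488694)) [[ 0.4476 -0.8942 -0.0009]
 [-0.8638 -0.4327  0.2583]
 [-0.2313 -0.1149 -0.9661]]
```

Call:
carry_out:
  steps:
    - [[8.5,2,-1,-5,-0.1],[8.5,6,-4,-9,-0.25],[8.5,11,-7,-11,-0.4],[8.5,16,-10,-12,-0.55],[8.5,21,-13,-12,-0.7]]

```text
time: 0.98
position: [0.4101, -0.3481, 0.3531]
tcp_rot: [[0.393, 0.92, 0.003], [0.92, -0.393, -0.002], [-0.001, 0.004, -1.0]]
force: [1.8, -0.7, -0.2]
width: 0.085
```

Run:
```python
from h import *
s=state();print(s['position'],s['tcp_rot'],s['time'])
d=np.array(s['tcp_rot']).T@(np.array([.53,-.145,.34])-s['position']);print(d*100)
```

```text
[ 0.41014677 -0.34811205  0.35308652] [[ 0.39267978  0.91967109  0.00277111]
 [ 0.91967453 -0.39267389 -0.00244325]
 [-0.00115884  0.00350793 -0.99999318]] 0.975
[23.38760799  3.04228426  1.29223002]
```

Call:
carry_out:
  steps:
    - [[8.5,5,0.6,0,0],[8.5,10,1.3,0,0],[8.5,15,2,0,0],[8.5,19,2.7,0,0],[8.5,19,2.7,0,0]]

```text
time: 1.6
position: [0.5101, -0.1832, 0.3513]
tcp_rot: [[0.393, 0.92, 0.0], [0.92, -0.393, 0.001], [0.001, 0.0, -1.0]]
force: [0.6, -0.4, 0.1]
width: 0.085
```

Run:
```python
from h import *
c=cap('wrist','w2.png')
cv2.imwrite('pics/w2z.png',cv2.resize(c['img'][:,:,::-1],None,fx=1.4,fy=1.4,interpolation=2))
p=[.532,-.144,.204];print(proj(c,p),state()['position'])
```

```text
(np.float64(285.45928925599924), np.float64(144.1935788691253)) [ 0.50933552 -0.18459058  0.351213  ]
```

View pics/w2z.png

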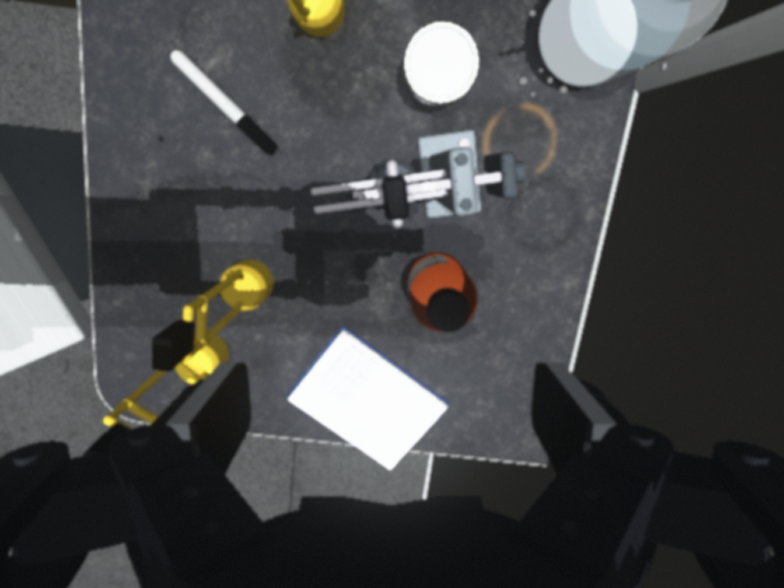

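Run:
```python
from h import *
c=cap('wrist');im=c['img'][:,:,::-1]
z=cv2.resize(im[85:165,210:390],None,fx=4.4,fy=4.4,interpolation=2);cv2.imwrite('pics/w2zz.png',z)
```

```text
(no output)
```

View pics/w2zz.png

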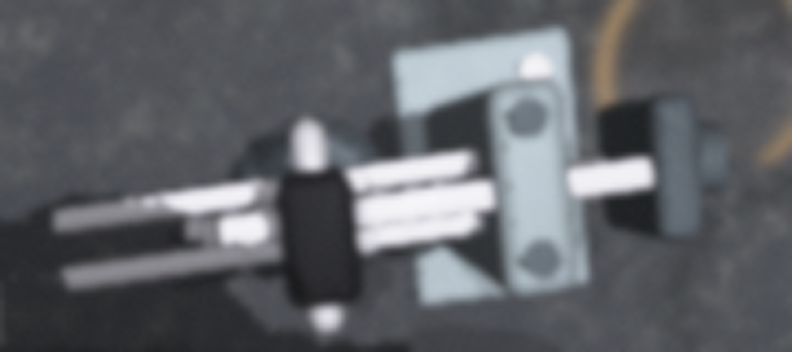

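Run:
```python
from h import *
np.set_printoptions(precision=4,suppress=True)
c=cap('wrist')
P=lambda u,v,z:onz(c,210+(u-2.2)/4.4+.0,85+(v-2.2)/4.4,z)
def ang(a,b): d=b-a; return np.degrees(np.arctan2(d[1],d[0]))
print('plate',ang(P(395,50,.01),P(570,28,.01)),ang(P(420,305,.01),P(588,282,.01)))
b1,b2=P(526,117,.18),P(541,257,.18);print('bolts',b1,b2,ang(b2,b1)-90,np.linalg.norm(b1-b2))
print('rods',ang(P(65,278,.147),P(280,250,.147)),ang(P(60,220,.147),P(260,190,.147)))
t1,t2=P(283,178,.224),P(297,303,.224);t3,t4=P(350,172,.224),P(357,300,.224)
print('tab',t1,t2,t3,t4,(t1+t2+t3+t4)/4,ang(t2,t1)-90,ang(t4,t3)-90,np.linalg.norm(t1-t2),np.linalg.norm(t1-t3))
print('beak',P(220,230,.17),P(490,195,.172),ang(P(220,230,.172),P(490,195,.172)))
print('back post', P(652,172,.17))
```

```text
plate -16.412889921843014 -15.477736079256474
bolts [ 0.5776 -0.1369  0.18  ] [ 0.5704 -0.1642  0.18  ] -14.70748100880509 0.02822627665771496
rods -15.945132684690904 -14.943432781399283
tab [ 0.5285 -0.128   0.224 ] [ 0.5221 -0.149   0.224 ] [ 0.5397 -0.1317  0.224 ] [ 0.5322 -0.1527  0.224 ] [ 0.5306 -0.1403  0.224 ] -16.875310685042024 -19.564627796817163 0.021955104976278228 0.011830237158599084
beak [ 0.5107 -0.1331  0.17  ] [ 0.566  -0.1489  0.172 ] -16.01293118083756
back post [ 0.5994 -0.1582  0.17  ]
```

Run:
```python
from h import *
s=state();R=np.array(s['tcp_rot'])
print(R.T@(np.array([.5305,-.1402,.27])-s['position'])*100, R,s['force'])
```

```text
[5.08125881 0.18835374 8.11610122] [[ 3.96893502e-01  9.17864502e-01 -5.50878535e-04]
 [ 9.17864327e-01 -3.96893800e-01 -6.22838229e-04]
 [-7.90321376e-04 -2.58431310e-04 -9.99999654e-01]] [ 0.28904799 -0.16370278 -0.66589144]
```

Call:
carry_out:
  steps:
    - [[8.5,2.5,0.1,1,-0.06],[8.5,5.1,0.2,2,-0.12],[8.5,5.1,0.2,5,-0.12],[8.5,5.1,0.2,8,-0.12],[8.5,5.1,0.2,8,-0.12]]

```text
time: 2.38
position: [0.5286, -0.1401, 0.2684]
tcp_rot: [[0.286, 0.958, -0.006], [0.958, -0.286, 0.002], [-0.0, -0.006, -1.0]]
force: [-0.6, -0.8, 0.3]
width: 0.0849
```

Run:
```python
from h import *
np.set_printoptions(precision=4,suppress=True)
c=cap('wrist');im=c['img'][:,:,::-1]
cv2.imwrite('pics/w3.png',cv2.resize(im,None,fx=1.4,fy=1.4,interpolation=2))
print(state()['position'],proj(c,[.5305,-.1402,.224]))
```

```text
[ 0.53   -0.1404  0.2705] (np.float64(283.7844604156316), np.float64(233.9623463975403))
```

View pics/w3.png

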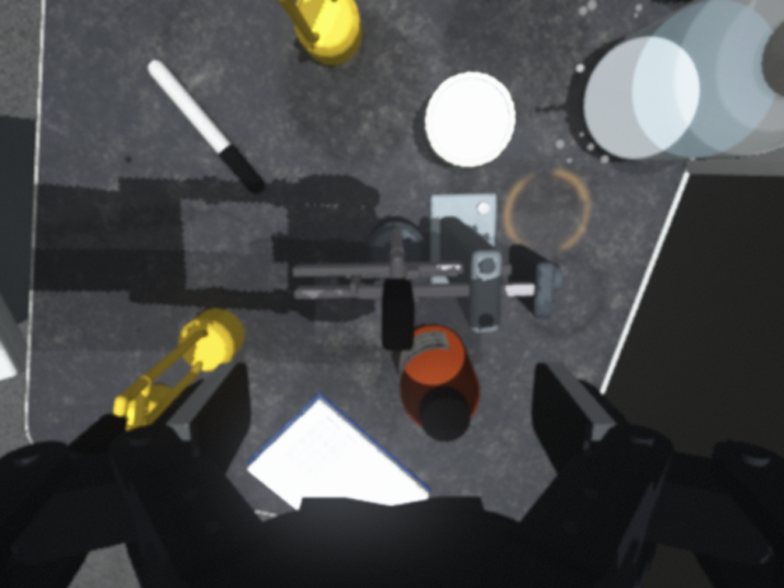

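Call:
carry_out:
  steps:
    - [[8.5,0,0,3,0],[8.5,0,0,6,0],[8.5,0,0,8.2,0],[8.5,0,0,8.2,0]]

```text
time: 2.92
position: [0.5306, -0.1401, 0.1892]
tcp_rot: [[0.285, 0.959, -0.001], [0.959, -0.285, 0.0], [-0.0, -0.001, -1.0]]
force: [-0.4, 0.1, -0.0]
width: 0.0847
```

Run:
```python
from h import *
s=state();print(s['position'],s['force'])
c=cap('wrist','w4.png');c=cap('scene');im=c['img'][:,:,::-1]
cv2.imwrite('pics/s4.png',cv2.resize(im[140:260,240:400],None,fx=4.5,fy=4.5,interpolation=2))
```

```text
[ 0.53062894 -0.14007014  0.18918831] [-0.41168349  0.06989295 -0.01239872]
```

View pics/w4.png

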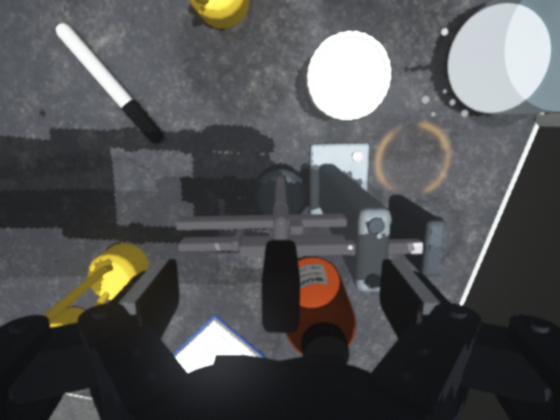

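View pics/s4.png

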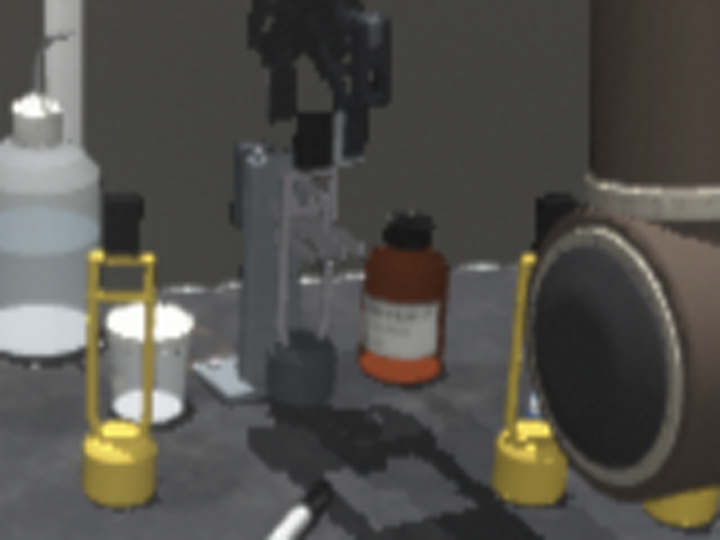

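Call:
carry_out:
  steps:
    - [[5,0,0,0,0],[3,0,0,0,0],[2,0,0,0,0]]

```text
time: 3.4
position: [0.5315, -0.1396, 0.1899]
tcp_rot: [[0.284, 0.959, 0.001], [0.959, -0.284, -0.0], [-0.0, 0.001, -1.0]]
force: [-0.2, -0.3, -1.4]
width: 0.0315
```

Call:
carry_out:
  steps:
    - [[1,0,0,0,0],[0.5,0,0,0,0],[0.5,0,0,0,0]]

```text
time: 3.78
position: [0.5313, -0.1395, 0.1896]
tcp_rot: [[0.284, 0.959, 0.0], [0.959, -0.284, -0.0], [0.0, 0.0, -1.0]]
force: [-2.3, 0.6, 2.0]
width: 0.0132
```

Call:
carry_out:
  steps:
    - [[0,0,0,0,0],[0,0,0,0,0]]

```text
time: 4.03
position: [0.5313, -0.1395, 0.1896]
tcp_rot: [[0.284, 0.959, 0.0], [0.959, -0.284, -0.0], [0.0, 0.0, -1.0]]
force: [-0.3, 0.0, 2.9]
width: 0.0132
```

Run:
```python
from h import *
for i in range(4):
    s=state();print(s['position'],s['force'],s['moment'],s['width'])
c=cap('wrist','w5.png')
```

```text
[ 0.5312577  -0.13950258  0.18956416] [-0.33159969  0.02388944  2.93284262] [0.06164126 0.15935037 0.00469844] 0.01320325290819312
[ 0.5312577  -0.13950258  0.18956416] [-0.33159969  0.02388944  2.93284262] [0.06164126 0.15935037 0.00469844] 0.01320325290819312
[ 0.5312577  -0.13950258  0.18956416] [-0.33159969  0.02388944  2.93284262] [0.06164126 0.15935037 0.00469844] 0.01320325290819312
[ 0.5312577  -0.13950258  0.18956416] [-0.33159969  0.02388944  2.93284262] [0.06164126 0.15935037 0.00469844] 0.01320325290819312
```

View pics/w5.png

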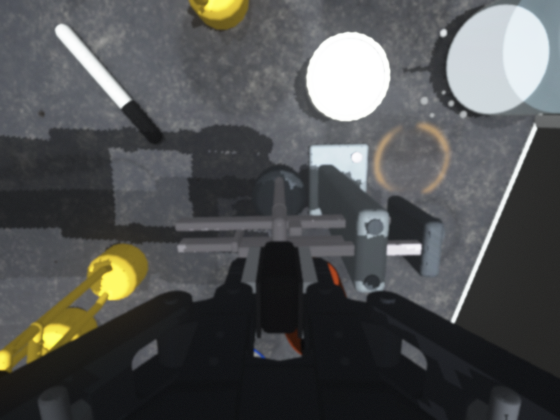

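Call:
carry_out:
  steps:
    - [[0,0,0,-0.1,0],[0,0,0,-0.2,0],[0,0,0,-0.2,0],[0,0,0,-0.2,0]]

```text
time: 4.58
position: [0.5306, -0.1393, 0.1906]
tcp_rot: [[0.284, 0.959, -0.001], [0.959, -0.284, 0.0], [0.0, -0.001, -1.0]]
force: [-0.1, -0.1, -3.3]
width: 0.0132
```

Call:
carry_out:
  steps:
    - [[0,0,0,-0.1,0],[0,0,0,-0.1,0],[0,0,0,-0.1,0]]

```text
time: 4.95
position: [0.5311, -0.1395, 0.1923]
tcp_rot: [[0.284, 0.959, 0.0], [0.959, -0.284, -0.0], [0.0, 0.0, -1.0]]
force: [0.4, -0.8, -3.1]
width: 0.0135
```

Call:
carry_out:
  steps:
    - [[0,0,-0.1,0,0],[0,0,-0.2,0,0],[0,0,-0.3,0,0],[0,0,-0.3,0,0],[0,0,-0.3,0,0]]

```text
time: 5.58
position: [0.5283, -0.1387, 0.1923]
tcp_rot: [[0.284, 0.959, 0.0], [0.959, -0.284, -0.0], [0.0, 0.0, -1.0]]
force: [-0.5, 0.7, -2.7]
width: 0.0134
```

Call:
carry_out:
  steps:
    - [[0,0,-0.1,0,0],[0,0,-0.2,0,0],[0,0,-0.3,0,0],[0,0,-0.3,0,0],[0,0,-0.3,0,0]]

```text
time: 6.2
position: [0.5254, -0.1378, 0.1923]
tcp_rot: [[0.284, 0.959, 0.0], [0.959, -0.284, 0.0], [0.0, 0.0, -1.0]]
force: [-0.4, 0.5, -2.8]
width: 0.0133
```

Call:
carry_out:
  steps:
    - [[0,0,-0.1,0,0],[0,0,-0.2,0,0],[0,0,-0.3,0,0],[0,0,-0.3,0,0],[0,0,-0.3,0,0]]

```text
time: 6.82
position: [0.5225, -0.1369, 0.1923]
tcp_rot: [[0.284, 0.959, 0.0], [0.959, -0.284, -0.0], [-0.0, 0.0, -1.0]]
force: [0.4, -0.9, -3.1]
width: 0.0131
```

Call:
carry_out:
  steps:
    - [[0,0,-0.1,0,0],[0,0,-0.2,0,0],[0,0,-0.3,0,0],[0,0,-0.3,0,0],[0,0,-0.3,0,0]]

```text
time: 7.45
position: [0.5196, -0.1361, 0.1923]
tcp_rot: [[0.284, 0.959, 0.0], [0.959, -0.284, -0.0], [-0.0, 0.0, -1.0]]
force: [-0.1, -0.3, -2.9]
width: 0.013
```

Call:
carry_out:
  steps:
    - [[0,0,-0.1,0,0],[0,0,-0.2,0,0],[0,0,-0.3,0,0],[0,0,-0.3,0,0],[0,0,-0.3,0,0]]

```text
time: 8.07
position: [0.5168, -0.1352, 0.1923]
tcp_rot: [[0.284, 0.959, 0.0], [0.959, -0.284, -0.0], [-0.0, 0.0, -1.0]]
force: [-0.7, 0.1, -2.2]
width: 0.0134
```

Call:
carry_out:
  steps:
    - [[0,0,-0.1,0,0],[0,0,-0.2,0,0],[0,0,-0.3,0,0],[0,0,-0.3,0,0],[0,0,-0.3,0,0]]

```text
time: 8.7
position: [0.5142, -0.1345, 0.1924]
tcp_rot: [[0.284, 0.959, 0.001], [0.959, -0.284, -0.0], [0.0, 0.001, -1.0]]
force: [1.3, -0.2, -3.8]
width: 0.0131
```

Call:
carry_out:
  steps:
    - [[0,0,-0.05,0,0],[0,0,-0.1,0,0],[0,0,-0.1,0,0],[0,0,-0.1,0,0]]

```text
time: 9.2
position: [0.5132, -0.1342, 0.1924]
tcp_rot: [[0.284, 0.959, 0.001], [0.959, -0.284, -0.0], [-0.0, 0.001, -1.0]]
force: [3.5, 0.2, -3.4]
width: 0.0134
```

Run:
```python
from h import *
s=state();print(s['position'],s['force'],s['moment'],s['width'])
c=cap('scene');im=c['img'][:,:,::-1]
print(state()['force'])
cv2.imwrite('pics/s5.png',cv2.resize(im[150:240,270:350],None,fx=6.5,fy=6.5,interpolation=2))
```

```text
[ 0.51315973 -0.13415991  0.19243424] [ 3.52491821  0.23628957 -3.41292207] [-0.09088659 -0.38744344  0.03842592] 0.01336746455027808
[ 1.65934986  0.0197337  -2.75684827]
```

View pics/s5.png

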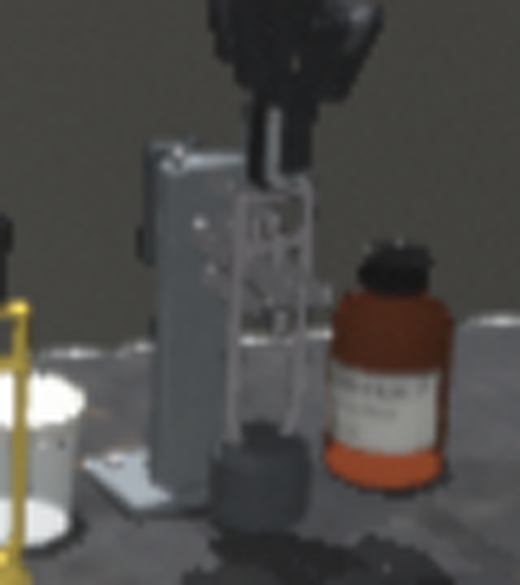

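Call:
carry_out:
  steps:
    - [[0,0,-0.1,0,0],[0,0,-0.2,0,0],[0,0,-0.2,0,0],[0,0,-0.2,0,0]]

```text
time: 9.75
position: [0.5112, -0.1336, 0.1925]
tcp_rot: [[0.284, 0.959, 0.001], [0.959, -0.284, -0.0], [-0.0, 0.001, -1.0]]
force: [2.7, -0.2, -2.5]
width: 0.013
```

Call:
carry_out:
  steps:
    - [[0,0,-0.1,0,0],[0,0,-0.2,0,0],[0,0,-0.2,0,0],[0,0,-0.2,0,0]]

```text
time: 10.25
position: [0.5093, -0.1331, 0.1924]
tcp_rot: [[0.284, 0.959, 0.0], [0.959, -0.284, -0.0], [-0.0, 0.001, -1.0]]
force: [3.9, -2.0, -2.9]
width: 0.0131
```

Call:
carry_out:
  steps:
    - [[0,0,-0.05,0,0],[0,0,-0.05,0,0],[0,0,-0.05,0,0]]

```text
time: 10.62
position: [0.5087, -0.1329, 0.1924]
tcp_rot: [[0.284, 0.959, 0.0], [0.959, -0.284, -0.0], [-0.0, 0.0, -1.0]]
force: [3.6, -1.8, -2.1]
width: 0.0137
```

Call:
carry_out:
  steps:
    - [[0,0,-0.05,0,0],[0,0,-0.05,0,0],[0,0,-0.05,0,0]]

```text
time: 11.0
position: [0.5082, -0.1327, 0.1924]
tcp_rot: [[0.284, 0.959, 0.0], [0.959, -0.284, -0.0], [-0.0, 0.0, -1.0]]
force: [4.1, -1.5, -1.5]
width: 0.0132
```

Call:
carry_out:
  steps:
    - [[0,0,-0.05,0,0],[0,0,-0.05,0,0],[0,0,-0.05,0,0]]

```text
time: 11.38
position: [0.5077, -0.1326, 0.1923]
tcp_rot: [[0.284, 0.959, 0.0], [0.959, -0.284, -0.0], [-0.0, 0.0, -1.0]]
force: [2.6, -1.9, -1.5]
width: 0.0132
```

Call:
carry_out:
  steps:
    - [[0,0,-0.05,0,0],[0,0,-0.05,0,0],[0,0,-0.05,0,0]]

```text
time: 11.75
position: [0.5072, -0.1324, 0.1923]
tcp_rot: [[0.284, 0.959, 0.0], [0.959, -0.284, -0.0], [-0.0, 0.0, -1.0]]
force: [2.9, -2.0, -2.2]
width: 0.0132
```

Call:
carry_out:
  steps:
    - [[0,0,-0.05,0,0],[0,0,-0.05,0,0],[0,0,-0.05,0,0]]

```text
time: 12.12
position: [0.5067, -0.1323, 0.1922]
tcp_rot: [[0.284, 0.959, -0.0], [0.959, -0.284, -0.0], [-0.0, -0.0, -1.0]]
force: [3.9, -2.3, -2.8]
width: 0.0132
```

Call:
carry_out:
  steps:
    - [[0,0,-0.05,0,0],[0,0,-0.05,0,0],[0,0,-0.05,0,0]]

```text
time: 12.5
position: [0.5062, -0.1321, 0.1922]
tcp_rot: [[0.284, 0.959, -0.0], [0.959, -0.284, -0.0], [-0.0, -0.0, -1.0]]
force: [3.8, -1.9, -3.2]
width: 0.0131
```

Call:
carry_out:
  steps:
    - [[0,0,-0.05,0,0],[0,0,-0.05,0,0],[0,0,-0.05,0,0]]

```text
time: 12.88
position: [0.5057, -0.1319, 0.1922]
tcp_rot: [[0.284, 0.959, -0.0], [0.959, -0.284, 0.0], [-0.0, -0.0, -1.0]]
force: [3.7, -1.9, -4.3]
width: 0.0136
```

Run:
```python
from h import *
for i in range(3):
    s=state();print(s['position'],s['force'],s['moment'])
    c=cap('scene' if i else 'wrist')
    if i==0: cv2.imwrite('pics/w6.png',cv2.resize(c['img'][150:350,150:430,::-1],None,fx=2.8,fy=2.8,interpolation=2))
im=c['img'][:,:,::-1]
cv2.imwrite('pics/s6.png',cv2.resize(im[150:240,270:350],None,fx=6.5,fy=6.5,interpolation=2))
```

```text
[ 0.50567098 -0.13193945  0.19219302] [ 3.73407453 -1.88794613 -4.30698096] [-0.50050827 -0.92218813  0.039519  ]
[ 0.50568231 -0.13195052  0.19218213] [ 3.75790044 -2.40424604 -3.85134718] [-0.51145819 -0.87493329  0.00097498]
[ 0.50568762 -0.13197066  0.19220029] [ 3.49455174 -2.592763   -4.10942283] [-0.49232773 -0.9331637   0.07422819]
```

View pics/w6.png

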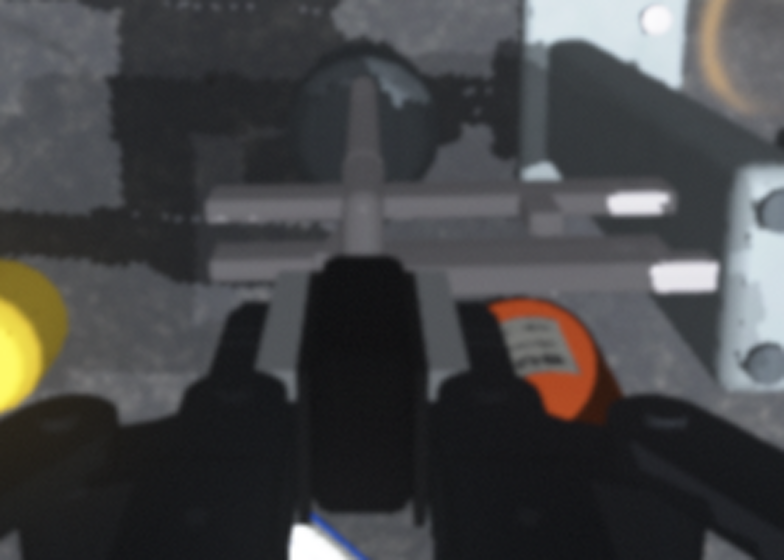

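View pics/s6.png

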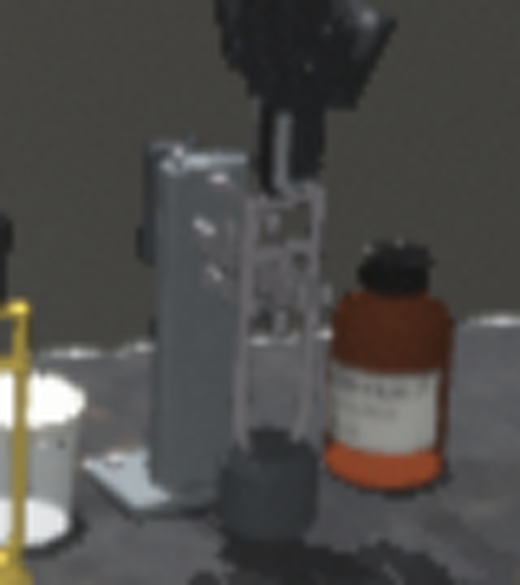

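Call:
carry_out:
  steps:
    - [[0,0,-0.05,0,0],[0,0,-0.05,0,0],[0,0,-0.05,0,0]]

```text
time: 13.4
position: [0.5053, -0.1318, 0.1922]
tcp_rot: [[0.284, 0.959, 0.0], [0.959, -0.284, -0.0], [-0.0, 0.0, -1.0]]
force: [5.0, -1.6, -3.9]
width: 0.0134
```

```bash
cat > r.py <<'E'
from h import *
F=[];P=[];M=[]
for i in range(4):
    s=state();F.append(s['force']);P.append(s['position']);M.append(s['moment']);vision.capture('top') if i<3 else 0
f=np.mean(F,0);p=np.mean(P,0);ex=np.array([.959,-.284])
print('out mm',-(p[:2]-[.5311,-.1395])@ex*1e3,'z',p[2],'fx',f[:2]@ex,'fy',f[:2]@[.284,.959],'fz',f[2],np.mean(M,0),s['time'])
E
python3 r.py
```

```text
out mm 26.98930647575109 z 0.1921388384299917 fx 5.22810674394961 fy -1.3978997590428992 fz -4.397026312429103 [-0.53438647 -0.91585067  0.01581439] 13.55
```

Call:
carry_out:
  steps:
    - [[0,0,-0.05,0,0],[0,0,-0.05,0,0],[0,0,-0.05,0,0]]

```text
time: 13.92
position: [0.5051, -0.1317, 0.1922]
tcp_rot: [[0.284, 0.959, 0.001], [0.959, -0.284, -0.0], [0.0, 0.001, -1.0]]
force: [5.6, -2.6, -4.2]
width: 0.0135
```

```bash
python3 r.py
```

```text
out mm 27.089360193136805 z 0.1922381589197714 fx 5.834809619007448 fy -0.973663382219481 fz -4.704747152314978 [-0.53562308 -1.04784719 -0.00481899] 14.075
```

Call:
carry_out:
  steps:
    - [[0,0,-0.04,0,0],[0,0,-0.04,0,0],[0,0,-0.04,0,0]]

```text
time: 14.45
position: [0.505, -0.1317, 0.1923]
tcp_rot: [[0.284, 0.959, 0.002], [0.959, -0.284, -0.0], [0.0, 0.002, -1.0]]
force: [5.9, -3.3, -6.3]
width: 0.0133
```

```bash
python3 r.py
```

```text
out mm 27.192162782750504 z 0.19230444195806237 fx 6.125636057683641 fy -1.0261888285504388 fz -5.172953499196332 [-0.54586106 -1.18047445  0.02249508] 14.6
```

Call:
carry_out:
  steps:
    - [[0,0,0,-0.1,0],[0,0,0,-0.2,0],[0,0,0,-0.3,0],[0,0,0,-0.3,0]]

```text
time: 15.1
position: [0.5045, -0.1312, 0.1953]
tcp_rot: [[0.284, 0.959, 0.0], [0.959, -0.284, 0.001], [0.001, 0.0, -1.0]]
force: [4.1, -1.1, -3.6]
width: 0.0133
```

```bash
python3 r.py
```

```text
out mm 27.89094125470875 z 0.19526830604781267 fx 4.586474372878287 fy 0.27367219760800465 fz -3.54176527916567 [-0.17881282 -0.99567448 -0.00910039] 15.25
```

Call:
carry_out:
  steps:
    - [[0,0,0,-0.1,0],[0,0,0,-0.2,0],[0,0,0,-0.3,0],[0,0,0,-0.4,0],[0,0,0,-0.4,0]]

```text
time: 15.88
position: [0.5042, -0.1316, 0.1994]
tcp_rot: [[0.284, 0.959, -0.0], [0.959, -0.284, 0.0], [-0.0, -0.0, -1.0]]
force: [3.9, -0.3, -3.3]
width: 0.013
```

```bash
python3 r.py
```

```text
out mm 27.971744518255296 z 0.19939019363170468 fx 3.84609804811356 fy 0.365231766766941 fz -3.472737899326877 [-0.23117887 -0.75486174  0.01450265] 16.025
```

Call:
carry_out:
  steps:
    - [[0,0,0,-0.1,0],[0,0,0,-0.2,0],[0,0,0,-0.3,0],[0,0,0,-0.4,0],[0,0,0,-0.5,0]]

```text
time: 16.65
position: [0.5043, -0.1315, 0.2045]
tcp_rot: [[0.284, 0.959, -0.0], [0.959, -0.284, 0.0], [0.0, -0.0, -1.0]]
force: [2.6, -2.0, -2.5]
width: 0.0133
```

Call:
carry_out:
  steps:
    - [[0,0,0,-0.2,0],[0,0,0,-0.4,0],[0,0,0,-0.6,0],[0,0,0,-0.8,0],[0,0,0,-0.8,0]]

```text
time: 17.27
position: [0.5043, -0.1315, 0.2124]
tcp_rot: [[0.284, 0.959, -0.0], [0.959, -0.284, 0.0], [0.0, -0.0, -1.0]]
force: [0.5, -0.3, -3.0]
width: 0.0132
```

```bash
python3 r.py
```

```text
out mm 28.00990869317092 z 0.21226872914357142 fx 0.13383231020190497 fy 0.19534759967597223 fz -3.400960105592401 [0.02512322 0.00399523 0.02709562] 17.425
```

Call:
carry_out:
  steps:
    - [[0,0,0,-0.4,0],[0,0,0,-0.8,0],[0,0,0,-1.2,0],[0,0,0,-1.7,0],[0,0,0,-1.7,0]]

```text
time: 18.05
position: [0.5049, -0.1317, 0.23]
tcp_rot: [[0.284, 0.959, 0.001], [0.959, -0.284, -0.001], [-0.0, 0.002, -1.0]]
force: [-0.2, 0.1, -4.0]
width: 0.0133
```

Call:
carry_out:
  steps:
    - [[0,0,-0.8,0,0],[0,0,-1.8,0,0],[0,0,-2.8,0,0],[0,0,-3.8,0,0],[0,0,-4.5,0,0]]

```text
time: 18.68
position: [0.4604, -0.1185, 0.2293]
tcp_rot: [[0.284, 0.959, -0.0], [0.959, -0.284, 0.0], [0.0, -0.0, -1.0]]
force: [0.3, 0.5, -3.1]
width: 0.0135
```

```bash
python3 r.py;python3 - <<'E'
from h import *
c=cap('scene');im=c['img'][:,:,::-1]
cv2.imwrite('pics/s7.png',cv2.resize(im[130:300,220:400],None,fx=3.5,fy=3.5,interpolation=2))
E
```

```text
out mm 73.84669646224594 z 0.2292560239711584 fx -0.12417636939041604 fy 0.11207244091754986 fz -3.008691243585062 [ 0.01564952 -0.02618366  0.01426634] 18.825
```

View pics/s7.png

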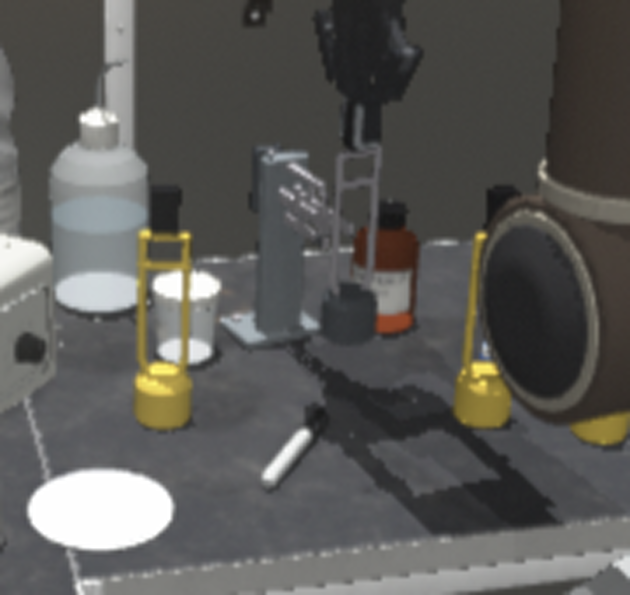

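Run:
```python
from h import *
c=cap('top','t8.png')
print(onz(c,340,263,.042),onz(c,350,259,.2),onz(c,360,294,.042),onz(c,270,200,.042))
# disc
S=vision.capture('scene')
for cc,n in((c,'top'),(S,'scene')):
    g=cc['img'].astype(int);m=((g.min(2)>225)).astype(np.uint8)
    k,l,st,ce=cv2.connectedComponentsWithStats(m)
    for i in range(1,k):
        if st[i,4]>300:
            q=cv2.findContours((l==i).astype(np.uint8),0,1)[0]
            e=cv2.fitEllipse(max(q,key=len)) if st[i,4]<4000 else None
            print(n,st[i],ce[i],e, e and onz(cc,*e[0],.004))
```

```text
[ 0.34683421 -0.16635894  0.042     ] [ 0.35209629 -0.16260522  0.2       ] [ 0.26450574 -0.22076253  0.042     ] [0.5172784  0.02978562 0.042     ]
top [ 204  206   37   37 1094] [221.93418647 224.25411335] ((221.9373016357422, 224.24807739257812), (36.2457389831543, 36.600337982177734), 44.66219711303711) [0.45003168 0.16580823 0.004     ]
top [ 392  216   42   54 1337] [409.43231114 241.3986537 ] ((409.64373779296875, 242.14430236816406), (37.65891647338867, 49.63570785522461), 29.91897964477539) [ 0.41212465 -0.37157558  0.004     ]
scene [  42   65  162  355 4296] [133.27188082 325.37918994] None None
scene [ 95 101  28  18 391] [108.26086957 109.95652174] ((108.02344512939453, 109.86436462402344), (16.20236587524414, 30.23655128479004), 95.14351654052734) [ 2.48115484 -0.40493198  0.004     ]
scene [ 138  185   95   71 2896] [176.07320442 216.12223757] ((178.90589904785156, 213.75372314453125), (42.46269989013672, 107.3030776977539), 57.63323211669922) [0.89910243 0.09663266 0.004     ]
scene [228 265  41  22 716] [248.29329609 275.26396648] ((248.2902374267578, 275.277099609375), (21.22836685180664, 40.26295471191406), 89.04975128173828) [0.44795445 0.16972328 0.004     ]
scene [ 424  309  101   94 2903] [477.45918016 357.11849811] ((471.8697204589844, 353.2126159667969), (59.19513702392578, 103.05908203125), 45.01118850708008) [-0.10251682  0.01199482  0.004     ]
scene [ 24 332  18  43 339] [ 31.53982301 349.54572271] ((32.022430419921875, 347.793701171875), (9.829710960388184, 46.824520111083984), 16.44771385192871) [0.53140137 0.69118995 0.004     ]
scene [177 347  77  49 544] [223.67279412 375.96323529] ((231.82723999023438, 381.01141357421875), (8.51272964477539, 105.44392395019531), 122.26493072509766) [0.17634059 0.43955205 0.004     ]
```

View pics/t8.png

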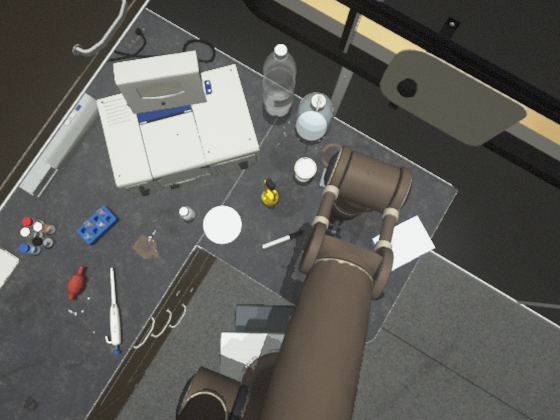

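Call:
carry_out:
  steps:
    - [[0,0,-1,0,0],[0,0,-2,0,0],[0,0,-3,0,0],[0,0.5,-3.8,-0.3,0],[0,1.5,-4.3,-0.8,0]]

```text
time: 19.6
position: [0.4237, -0.0916, 0.2375]
tcp_rot: [[0.285, 0.959, -0.0], [0.959, -0.285, 0.0], [0.0, -0.0, -1.0]]
force: [0.9, -0.1, -2.4]
width: 0.0132
```

Call:
carry_out:
  steps:
    - [[0,1.5,-0.5,-0.5,0],[0,3.5,-1.2,-1,0],[0,6,-2,-1.5,0],[0,8.5,-3,-2,0],[0,11,-4,-2,0]]

```text
time: 20.23
position: [0.4177, 0.0265, 0.2584]
tcp_rot: [[0.283, 0.959, 0.002], [0.959, -0.283, 0.0], [0.001, 0.002, -1.0]]
force: [-0.3, 0.0, -4.0]
width: 0.0133
```

Call:
carry_out:
  steps:
    - [[0,2.5,-0.4,0,0],[0,5,-0.7,0,0],[0,7.5,-1,0,0],[0,9.5,-1,0,0],[0,10.5,-1,0,0]]

```text
time: 20.85
position: [0.4376, 0.13, 0.2577]
tcp_rot: [[0.282, 0.959, 0.001], [0.959, -0.282, 0.0], [0.001, 0.001, -1.0]]
force: [-0.2, -1.0, -2.7]
width: 0.0133
```

Run:
```python
from h import *
s=state();R=np.array(s['tcp_rot']);print(s['position'],s['time'])
print(R.T@(np.array([.4495,.167,.22])-s['position'])*100)
```

```text
[0.43755131 0.12997957 0.25773625] 20.85
[3.88635625 0.10027287 3.77614362]
```

Call:
carry_out:
  steps:
    - [[0,1.3,0,0,0],[0,2.6,0.1,0,0],[0,3.9,0.1,0.5,0],[0,3.9,0.1,1,0],[0,3.9,0.1,1,0]]

```text
time: 21.48
position: [0.4486, 0.1648, 0.2462]
tcp_rot: [[0.284, 0.959, -0.002], [0.959, -0.284, -0.001], [-0.002, -0.002, -1.0]]
force: [-0.2, -0.6, -3.7]
width: 0.0133
```

Run:
```python
from h import *
s=state();print(s['position'],s['force'],s['time'])
c=cap('scene');im=c['img'][:,:,::-1];cv2.imwrite('pics/s9.png',cv2.resize(im[130:300,180:330],None,fx=3.5,fy=3.5,interpolation=2))
c=cap('wrist','w9.png')
```

```text
[0.44857454 0.16483242 0.24620059] [-0.19936606 -0.63051625 -3.69194942] 21.475
```

View pics/s9.png

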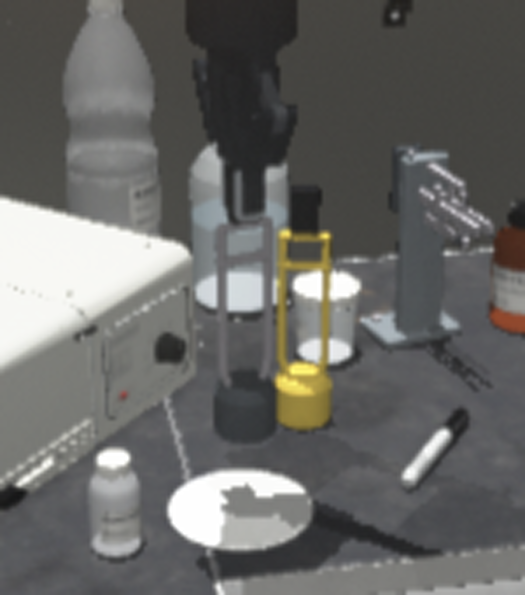

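View pics/w9.png

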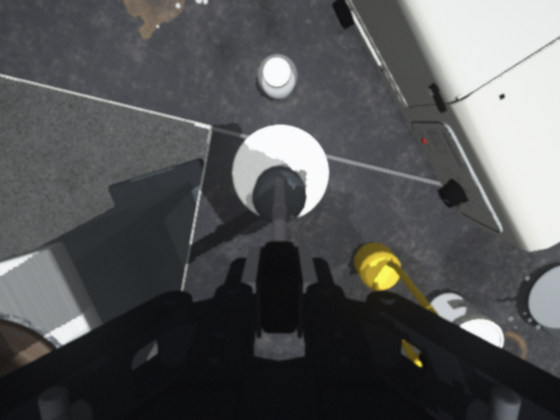

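Call:
carry_out:
  steps:
    - [[0,0,0,1.2,0],[0,0,0,2.6,0],[0,0,0,4,0],[0,0,0,5.4,0],[0,0,0,5.4,0]]

```text
time: 22.2
position: [0.4479, 0.1649, 0.1913]
tcp_rot: [[0.284, 0.959, -0.004], [0.959, -0.284, -0.001], [-0.002, -0.004, -1.0]]
force: [0.0, 0.1, -3.0]
width: 0.0132
```

Run:
```python
from h import *
s=state();print(s['position'],s['force'],s['time'])
c=cap('wrist','w10.png');print(proj(c,[.4495,.167,.004]))
g=c['img'].astype(int);m=((g.min(2)>200)).astype(np.uint8);print(onz(c,281,172,.004))
c=cap('scene');im=c['img'][:,:,::-1];cv2.imwrite('pics/s10.png',cv2.resize(im[130:300,180:330],None,fx=3.5,fy=3.5,interpolation=2))
```

```text
[0.44786517 0.16485753 0.19127921] [ 0.01992876  0.14345782 -2.98070313] 22.2
(np.float64(281.29973127994833), np.float64(183.9726857528922))
[0.45257147 0.17853591 0.004     ]
```

View pics/w10.png

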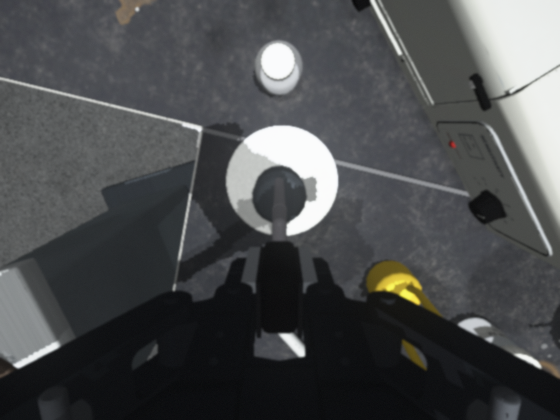

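View pics/s10.png

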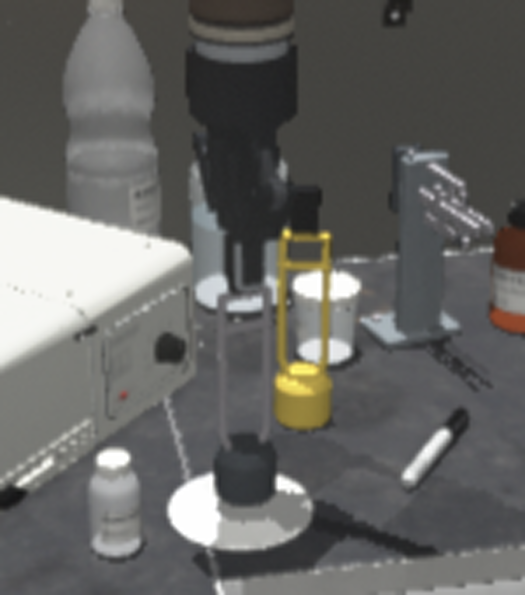

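Call:
carry_out:
  steps:
    - [[0,0.1,0.1,0.3,0],[0,0.2,0.1,0.6,0],[0,0.2,0.1,0.9,0],[0,0.2,0.1,1.1,0],[0,0.2,0.1,1.1,0]]

```text
time: 22.92
position: [0.4507, 0.1668, 0.182]
tcp_rot: [[0.284, 0.959, -0.001], [0.959, -0.284, -0.0], [-0.0, -0.0, -1.0]]
force: [-0.3, 0.2, -2.7]
width: 0.0135
```

Call:
carry_out:
  steps:
    - [[0,0,0,0.1,0],[0,0,0,0.1,0],[0,0,0,0.1,0]]

```text
time: 23.3
position: [0.451, 0.1669, 0.1813]
tcp_rot: [[0.284, 0.959, 0.0], [0.959, -0.284, 0.0], [0.0, 0.0, -1.0]]
force: [0.4, 0.1, -3.3]
width: 0.0133
```

Call:
carry_out:
  steps:
    - [[0,0,0,0.1,0],[0,0,0,0.1,0],[0,0,0,0.1,0]]

```text
time: 23.68
position: [0.4509, 0.1669, 0.1803]
tcp_rot: [[0.284, 0.959, -0.0], [0.959, -0.284, 0.0], [0.0, -0.0, -1.0]]
force: [0.1, -0.1, -3.0]
width: 0.0132
```

Call:
carry_out:
  steps:
    - [[0,0,0,0.1,0],[0,0,0,0.1,0],[0,0,0,0.1,0]]

```text
time: 24.05
position: [0.4509, 0.1669, 0.1792]
tcp_rot: [[0.284, 0.959, -0.0], [0.959, -0.284, 0.0], [-0.0, -0.0, -1.0]]
force: [0.4, -1.0, -3.3]
width: 0.013
```

Call:
carry_out:
  steps:
    - [[0,0,0,0.05,0],[0,0,0,0.05,0],[0,0,0,0.05,0]]

```text
time: 24.42
position: [0.4511, 0.167, 0.179]
tcp_rot: [[0.284, 0.959, 0.0], [0.959, -0.284, 0.0], [0.0, 0.0, -1.0]]
force: [-0.5, -0.4, -1.2]
width: 0.0132
```

Call:
carry_out:
  steps:
    - [[0,0,0,0.05,0],[0,0,0,0.05,0],[0,0,0,0.05,0]]

```text
time: 24.8
position: [0.4513, 0.1671, 0.1789]
tcp_rot: [[0.284, 0.959, 0.001], [0.959, -0.284, 0.0], [0.001, 0.001, -1.0]]
force: [-2.3, -0.1, 3.5]
width: 0.0136
```

Run:
```python
from h import *
s=state();print(s['position'],s['force'],s['moment'])
c=cap('scene');im=c['img'][:,:,::-1];cv2.imwrite('pics/s11.png',cv2.resize(im[130:300,180:330],None,fx=3.5,fy=3.5,interpolation=2))
```

```text
[0.45130551 0.16708073 0.17894867] [-2.31964845 -0.08088659  3.48347106] [-0.08248395  0.3840839   0.00527805]
```

View pics/s11.png

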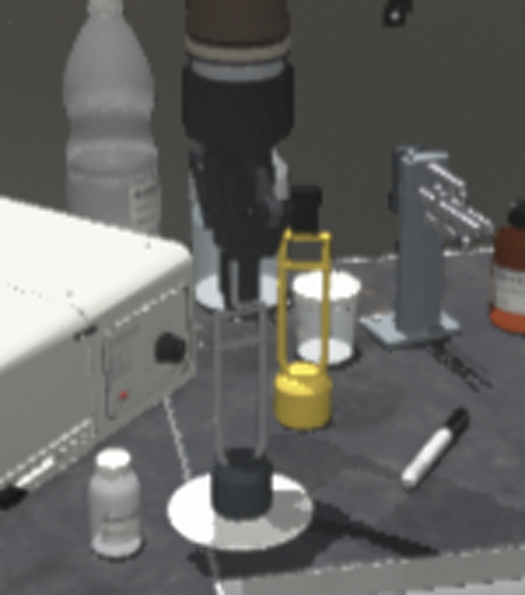

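Call:
carry_out:
  steps:
    - [[1.6,0,0,0,0],[2,0,0,0,0],[2.5,0,0,0,0],[4,0,0,0,0],[5,0,0,0,0]]

```text
time: 25.48
position: [0.451, 0.1669, 0.1782]
tcp_rot: [[0.284, 0.959, -0.0], [0.959, -0.284, -0.0], [-0.0, -0.0, -1.0]]
force: [-0.2, 0.1, 0.2]
width: 0.0504
```

Run:
```python
from h import *
s=state();print(s['position'],s['force'],s['width'])
c=cap('wrist','w12.png')
```

```text
[0.45095503 0.16689816 0.17820412] [-0.19757649  0.07696485  0.19965666] 0.050413526859037404
```

View pics/w12.png

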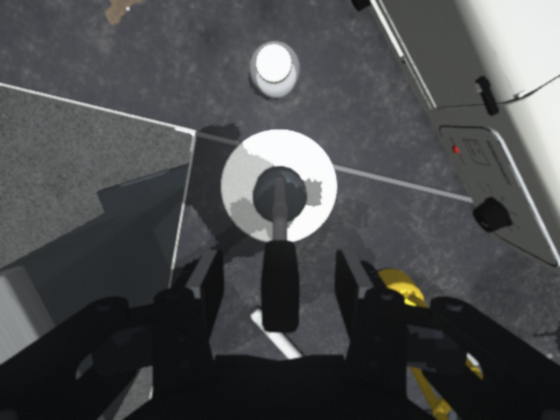

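Released and standing; retreat straight up.

Call:
carry_out:
  steps:
    - [[5,0,0,-1,0],[5,0,0,-3,0],[5,0,0,-6,0],[5,0,0,-10,0],[5,0,0,-14,0]]

```text
time: 26.15
position: [0.4509, 0.1669, 0.3202]
tcp_rot: [[0.284, 0.959, 0.001], [0.959, -0.284, 0.0], [0.0, 0.001, -1.0]]
force: [0.6, 0.4, 0.4]
width: 0.05
```

Call:
carry_out:
  steps:
    - [[5,0,0,0,0],[5,0,0,0,0]]

```text
time: 26.4
position: [0.4506, 0.1668, 0.3182]
tcp_rot: [[0.284, 0.959, -0.0], [0.959, -0.284, 0.0], [-0.0, -0.0, -1.0]]
force: [-0.3, -0.1, -0.5]
width: 0.0498
```

Run:
```python
from h import *
c=cap('scene');cv2.imwrite('pics/s13.png',cv2.resize(c['img'][130:300,180:380,::-1],None,fx=3.5,fy=3.5,interpolation=2))
c=cap('wrist','w13.png');s=state();print(s['position'],s['force'],s['width'],s['time'])
```

```text
[0.44995477 0.16663781 0.31681465] [0.85577881 1.04224409 0.10453999] 0.05007560104534085 26.5
```

View pics/s13.png

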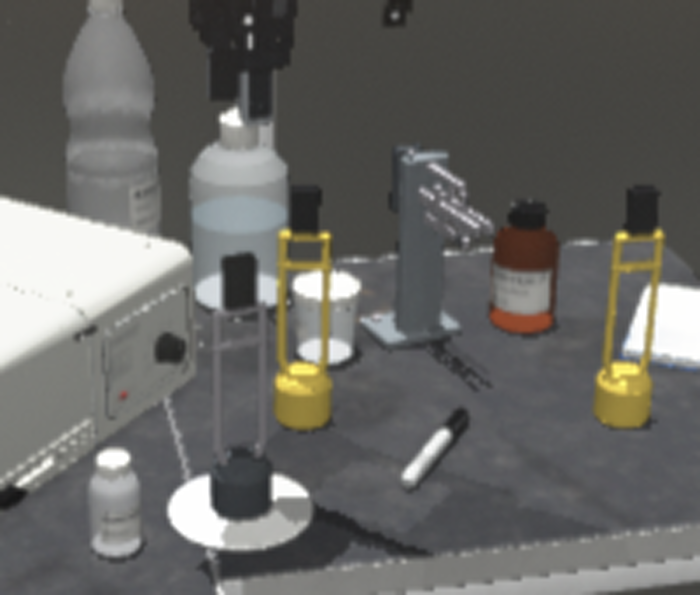

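View pics/w13.png

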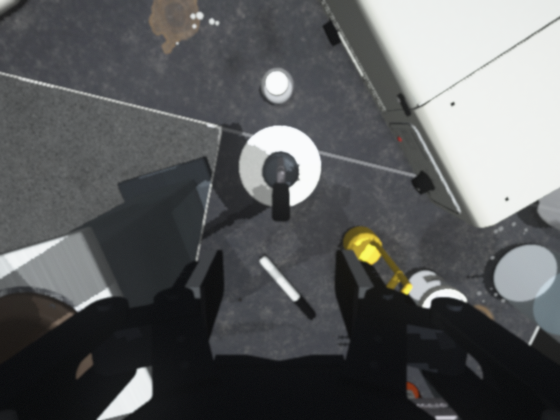

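The sinker stands upright near the middle of the disc (weight at about (282,167) in the wrist view, disc centre (280,166)). The bottles and cup are still standing where they were, and the gripper is clear.

```bash
python3 -c "
from h import *
print(manip.sign_off())"
```

```text
the job is handed in; nothing more can be done
None
```

The sinker is off the hook and standing upright, wholly on the white disc. I let go and handed the job in at about 26.5 s of the 72 s.

- **Keeper:** I gripped the tab, carried the weight (about 3.1 N) and moved the rung out. It touched the keeper somewhere between 15 and 18 mm out. I pressed it to the solid stop at about 27 mm, with about 6 N along the push and under 9 N in total, so well below the 15 N limit.
- **Taking it out:** I lifted it past the beak with no blockage, to about 40 mm. It was more than 100 mm out from the seat before it went higher. I set it down with about 3.5 N of contact.
- **Last checks:** The final pictures show the sinker near the centre of the disc. Both bottles, the cup and the yellow look-alikes look undisturbed. The gripper is open and about 9 cm above the tab.
- **Disagreements:** While pressing the keeper I felt a sideways force of about 1 N, which I took to be friction. It vanished on lifting. The disc centre measured from the two fixed cameras differed by about 4 mm, far inside the 31 mm margin.

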